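# Set up the counter-top slicer: spacer sleeve and guide bar

## Task

Set up the vegetable slicer: first take the orange spacer sleeve off the slanted drying rack, slide it over the slicer's upright drive shaft and lower it until it sits fully home on the collar, not letting it drop. Then lay the steel guide bar flat on the slicer's deck, flush along the inner face of the black fence and about centred on the fence's length. Leave the other sleeves and the things on the counter where they are.

Things in the scene. Friction and masses are not known exactly. Their poses are not given: they have to be found in the camera images.
- slicer: Fixed silver slicer, on either side of the counter: 180 (x) x 240 (y) mm, flat deck 60 mm up. Origin: centre of underside; x to its back, y to its left, z up. Black fence on the deck's right (-y) edge: 180 mm along x, 20 wide, 18 high. Grey column behind the shaft: 36 mm wide, front face 74 mm behind the shaft axis, top 180 mm above the counter.
- slicer_seat (a point): Foot of the drive shaft: on its axis, on top of the dark collar (diameter 48, 6 mm high) where the sleeve rests; at (-10, 50, 66) mm in the slicer's frame, same axes. The bright steel shaft is 17 mm in diameter and ends 65 mm above this point, the last 7 mm tapering to 10 mm.
- slicer_fence (a point): Middle of the foot of the fence's inner face, at deck level, at (0, -100, 60) mm in the slicer's frame, axes as the slicer's: the face runs along x and looks to +y. With the bar flush the bar's centre is at y = 20 mm here.
- rack: Fixed drying rack on either side of the counter: blue board 100 x 230 mm sloped 35 degrees, low edge at -x, with three steel pegs (16 x 38 mm) square to it, so leaning 35 degrees from vertical towards -x. Peg feet at (0, -75 / 0 / 75, 55) mm. Origin: centre of underside, z up. One sleeve on each peg, foot on the board; which is on which varies.
- sleeve: The orange spacer sleeve: round plastic tube, outer diameter 38, bore 21, length 50 mm, about 60 g. Origin at the centre of one end (the end on the rack's board), z along its axis towards the other end. Either end may go down on the shaft.
- sleeve_mid (a point): Middle of the orange sleeve, on its axis, 25 mm from either end; 25 mm above slicer_seat when fully home.
- bar: The guide bar: flat steel bar 150 (x) x 40 (y) x 10 (z) mm, about 200 g, with a black square knob 22 x 22 mm at the middle of its top, rising from 10 to 40 mm above its underside. Origin at the centre of the underside, z up. It is the same turned end for end. Starts flat on the grey mat in front.
- white_sleeve: White sleeve, outer diameter 38, length 40 mm, on another peg; leave it there. Origin as for the orange sleeve.
- green_sleeve: Green sleeve, outer diameter 38, length 30 mm, on another peg; leave it there. Origin as for the orange sleeve.
- squeeze: Red squeeze bottle, diameter 54, height 190 mm, standing; origin at the centre of its foot. Leave alone.
- shaker: White salt shaker with steel cap, diameter 42, height 80 mm, standing; origin at the centre of its foot. Leave alone.
- syrup: Amber syrup bottle, diameter 60, height 130 mm, standing; origin at the centre of its foot. Leave alone.
- tumbler: Blue ceramic cup, diameter 76, height 90 mm, standing; origin at the centre of its foot. Leave alone.

How it is judged:
By the outcome, as a careful person would: the job done as asked, in the order asked, and still so for the second after the job is handed in, with the robot touching nothing.
It also fails if it takes over 67 s, if anything falls off the work surface, if the arm or the gripper's body presses on something with over 40 N, if the wrist force passes 120 N, or if a joint passes its speed limit or range.

## Robot

A 6-joint arm with a two-finger parallel gripper is mounted at the origin on the work surface. World frame = base frame: x ahead of the robot, y to its left, z up, the work surface at z = 0. Lengths are in m, angles in rad, forces in N, time in s.
With the tool pointing down it reaches from about 0.2 to 0.875 m from the base axis. Payload 3.4 kg.
Tool frame: the origin (TCP) lies between the finger pads; the fingertips stand 22 mm ahead of it and the grasp point (between the pads) lies 3 mm ahead of it (env.finger_overhang is the distance from the TCP to the fingertips, in m); z points along the fingers, x is the direction in which the jaws open and shut, and the axes are right-handed (so a half turn about z gives the same grasp; the last joint's range is limited). The gripper opens to 94 mm and grips with 3 to 60 N. Pads are 16 mm wide; open, the fingers measure 119 mm over their backs; the gripper's body (75 mm by 177 mm) begins 78 mm behind the grasp point.
Start: joints at [-1.334, 0.276, 1.505, -0, 1.361, -0.121], TCP at [0.201, -0.539, 0.227] pointing down, gripper open.
Joint ranges: [-2.89, 2.89], [-0.75, 2.08], [0.22, 2.7], [-1.18, 4.32], [0.11, 2.71], [-2.7, 2.7]. Speed limits (rad/s): [2.57, 2.57, 3.14, 3.14, 3.14, 3.14].

## Interface

Orientations are given as a unit quaternion [x, y, z, w].
In Python, from rig import sensors, imaging, order, env gives the robot as it stands.
- The arm moves only by the tool drive_tool, never from a script. Its argument "moves" is one flat list of numbers, 7 for each row, row after row: the finger opening in m, from 0 to 0.094, then the shift along the tool's x, y, z in m, then the turn, a rotation vector about the tool's x, y, z in degrees. A call has exactly 10 rows; each row shifts and turns the commanded pose from where the row before left it, along the tool's axes as they then stand; what a row does not reach is not made up. A row lasts 1/10 s, in which the tool goes at most 50 mm and 8.59 degrees, less where a joint would pass 70% of its speed; a pose out of reach is approached as far as the arm can. A call is refused whole if a number of a shift passes 0.05 or a number of a turn 8.59, either way. A call with a gripper value outside its range is refused whole. The fingers move at their own pace and stop on an object; "squeeze" is the grip in N (left out, the last holds). Time passes only in rows, so rows that do not move let the fingers close, or fill a call up. It gives the time, the measured TCP pose, the force and the opening at its end, in the units of the state.
- sensors.get_state(): the state, without advancing time (a new reading comes with each control period).
- imaging.snapshot(name): name is "side" or "top" or "wrist"; returns a dict with "img" (400x640x3 uint8, red, green, blue), "mtx" (3x3 intrinsics, pixels), "k1" (the pictures are not rectified: a ray, as slopes to the right and down, at radius r is drawn at 1 + k1 r^2 times it, then the intrinsics apply), "extrinsics" (4x4, takes a point from world to camera coordinates). Camera axes: x right, y up, looking along -z (the intrinsics and any distortion apply to the point x, -y, -z); pixel columns grow to the right and rows downward; lengths in m; the calibration is good to about 2 mm. A picture is of the moment at which its call begins. There is no depth.
- order.sign_off(): hands the job in, once; it reports no verdict.
Trained networks look in a picture, given as the dict that the camera call returned (one of the last four; its "shot" number tells which), for a name from the list of things; names that differ only in an ending like _2 or _b are one class to them, and where a whole thing is asked for, a point or a joint stands for the part that bears it (a point fixed in the world has none). Each returns a list of dicts, best first, with "p" (0 to 1); they miss things now and then, are a little off and sometimes report something else, mostly with a low value. They report only what shows in the picture. A call takes as long as a camera call.
- imaging.boxes_of(thing, picture): "extent" ([left, top, right, bottom] as shares, 0 to 1, of the picture: columns of its width, rows of its height, round what is visible of it).
- imaging.outline_of(thing, picture): "pixels" (400x640 bool, what is visible of it) and "extent" ([left, top, right, bottom] as shares, 0 to 1, of the picture: columns of its width, rows of its height, round what is visible of it).
The state is a dict: "time": time; "q": joint angles; "dq": joint speeds; "joint_efforts": joint torques, N m; "position": TCP position; "tcp_rot": TCP orientation; "wrist_force": force on the tool from outside, world axes, zero at the start; "torque": the same for the moment, N m; "gripper_width": opening from 0.0 (shut) to 1.0 (fully open).
Only numpy, scipy, OpenCV 4.12 (cv2) and the standard library are available. Lean on these libraries where they do the work, as an engineer would, in place of code of your own. Each camera call takes 0.05 s, during which the arm holds its last target. There are 200 camera calls.

## Working session

There is one attempt and no reset: what is moved stays moved. The work goes in short steps, Python scripts to look and compute and a tool call to move; the robot and the scene stay as the last step left them, time stands still between calls to the robot, and variables do not carry over. Pictures are saved under pics/ and viewed, about 8 in all and at most 12, crops included, and the job is handed in when it is done.

Besides the shell and the picture viewer there is one more tool, called after "Call:" as name(argument=value, ...) on one line, values as JSON. drive_tool: Moves the arm, as the interface text tells. Its arguments: {"type":"object","properties":{"moves":{"type":"array"},"squeeze":{"type":"number"}},"required":["moves"]}

```bash
mkdir -p pics; ls; python3 - <<'E'
from rig import sensors, imaging, order, env
import cv2,numpy as np,pickle
print(sensors.get_state())
for n in ["top","side"]:
    s=imaging.snapshot(n); cv2.imwrite(f"pics/{n}1.png",s["img"][:,:,::-1]); pickle.dump(s,open(f"{n}1.pkl","wb"))
    print(n,s["mtx"].tolist(),s["k1"],s["extrinsics"].round(4).tolist())
    for t in ["slicer","rack","sleeve","bar","white_sleeve","green_sleeve","squeeze","shaker","syrup","tumbler"]:
        r=imaging.boxes_of(t,s)
        print(t,[(round(d["p"],2),(np.array(d["extent"])*[640,400,640,400]).round(1).tolist()) for d in r[:2]])
E
```

```text
pics
{'time': 0.0, 'q': array([-1.33399301e+00,  2.76550392e-01,  1.50609470e+00, -1.69211471e-05,
        1.36069891e+00, -1.20973889e-01]), 'dq': array([ 0.00119957,  0.00025606, -0.00040974,  0.00012975, -0.00034645,
        0.00126226]), 'joint_efforts': array([ 8.20148871e-04, -4.04579723e+01, -2.37229174e+01,  6.97981264e-02,
        3.44592752e-02, -1.36274439e-04]), 'position': array([ 0.20124131, -0.53807883,  0.22664546]), 'tcp_rot': array([ 8.21643276e-01, -5.70001369e-01, -6.59497676e-04, -5.76136732e-04]), 'wrist_force': array([-0.11065114, -0.06856794,  0.17088426]), 'torque': array([0.0147013 , 0.00614805, 0.00531859]), 'gripper_width': 0.9999107923037779}
top [[420.10685128454594, 0.0, 324.90253559245104], [0.0, 420.10685128454594, 202.65312331952705], [0.0, 0.0, 1.0]] 0.0174470090101904 [[-0.0179, -0.9998, -0.0087, 0.0126], [0.9972, -0.0185, 0.0722, -0.5618], [-0.0723, -0.0074, 0.9974, -0.9179], [0.0, 0.0, 0.0, 1.0]]
slicer [(0.72, [161.5, 113.6, 279.6, 216.0])]
rack [(0.96, [355.9, 148.7, 467.1, 202.1])]
sleeve [(0.73, [402.9, 168.7, 426.4, 196.1])]
bar [(0.96, [259
[... 535 characters left out ...]
1.0]] 0.005798400915162828 [[-0.9678, -0.2515, 0.015, 0.5444], [0.2012, -0.7357, 0.6468, -0.1772], [-0.1516, 0.6289, 0.7625, -0.9817], [0.0, 0.0, 0.0, 1.0]]
slicer [(0.74, [197.1, 215.7, 323.4, 349.9])]
rack [(0.89, [292.5, 107.1, 348.5, 187.4])]
sleeve [(0.62, [317.1, 124.5, 338.9, 147.4])]
bar [(0.94, [340.1, 219.2, 376.1, 280.4])]
white_sleeve [(0.78, [323.7, 113.6, 342.6, 126.1]), (0.22, [197.7, 216.2, 325.0, 351.9])]
green_sleeve [(0.46, [311.8, 148.6, 328.6, 168.0])]
squeeze [(0.63, [249.3, 144.0, 275.3, 211.1])]
shaker [(0.77, [312.4, 178.5, 328.6, 214.9])]
syrup [(0.71, [349.1, 304.5, 381.2, 350.1])]
tumbler [(0.57, [245.7, 143.8, 274.7, 208.5]), (0.56, [389.1, 105.5, 421.2, 147.2])]
```

```bash
python3 - <<'E'
import cv2,numpy as np
a=cv2.imread("pics/top1.png")[90:310,140:510]; b=cv2.imread("pics/side1.png")[90:360,180:440]
cv2.imwrite("pics/c1.png",cv2.resize(a,(740,440),interpolation=cv2.INTER_CUBIC)); cv2.imwrite("pics/c2.png",cv2.resize(b,(572,594),interpolation=cv2.INTER_CUBIC))
E
```

```text
(no output)
```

View pics/c1.png

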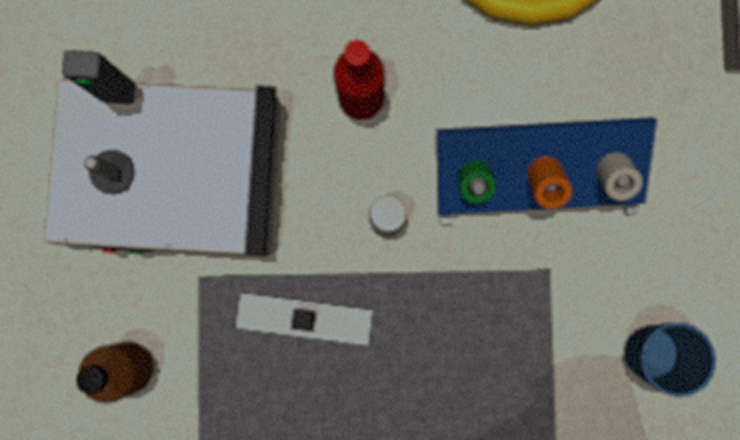

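View pics/c2.png

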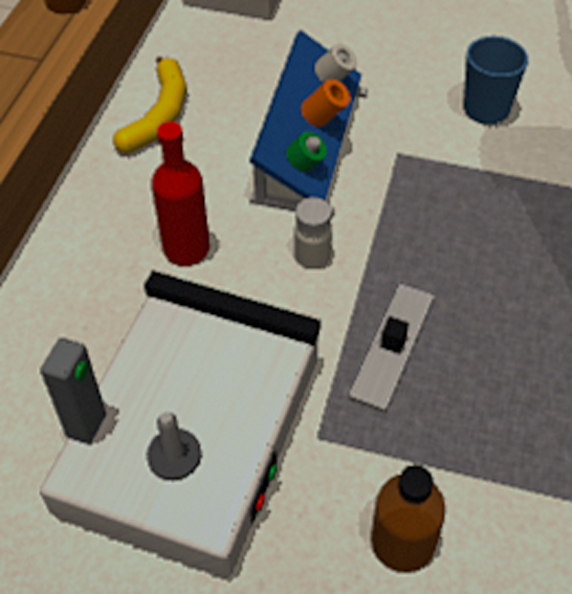

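The top view has the slicer on the left (+y) and the rack on the right. The orange sleeve is on the middle peg (crop 549,182), and the bar is on the mat (304,320), yawed slightly. I'll fit the poses from hand-picked keypoints.

```bash
cat > h.py <<'E'
import numpy as np,cv2,pickle
from scipy.optimize import least_squares
from scipy.spatial.transform import Rotation as R
def proj(s,P):
    E=s["extrinsics"]; K=s["mtx"]; P=np.atleast_2d(P)
    c=P@E[:3,:3].T+E[:3,3]; u=np.c_[c[:,0]/-c[:,2],-c[:,1]/-c[:,2]]
    r2=(u**2).sum(1,keepdims=True); u=u*(1+s["k1"]*r2)
    return u*[K[0,0],K[1,1]]+[K[0,2],K[1,2]]
def ray(s,px):
    K=s["mtx"];E=s["extrinsics"]
    d=(np.array(px,float)-[K[0,2],K[1,2]])/[K[0,0],K[1,1]]; u=d.copy()
    for _ in range(5): u=d/(1+s["k1"]*(u@u))
    v=E[:3,:3].T@np.array([u[0],-u[1],-1]); o=-E[:3,:3].T@E[:3,3]
    return o,v
def onz(s,px,z):
    o,v=ray(s,px); return o+v*(z-o[2])/v[2]
def pose(p,M):  # x,y,yaw
    c,s_=np.cos(p[2]),np.sin(p[2]); M=np.atleast_2d(M)
    return np.c_[c*M[:,0]-s_*M[:,1]+p[0],s_*M[:,0]+c*M[:,1]+p[1],M[:,2]]
def fit(obs,p0): # obs list of (shot, model pts mm, px)
    f=lambda p:np.concatenate([(proj(s,pose(p,np.array(M)/1e3))-px).ravel() for s,M,px in obs])
    r=least_squares(f,p0,loss="soft_l1"); return r.x,f(r.x).reshape(-1,2)
E
cat > f1.py <<'E'
from h import *
T=pickle.load(open("top1.pkl","rb"));S=pickle.load(open("side1.pkl","rb"))
t=lambda *a:np.array(a)/2+[140,90]
s=lambda *a:np.array(a)/2.2+[180,90]
sl=fit([(T,[[-90,120,60],[90,120,60],[-10,50,131],[-10,50,66],[-90,-120,78],[90,-120,78],[90,-100,78],[-90,-100,78]],t((48,241),(58,82),(91,162),(112,171),(270,254),(277,88),(257,86),(248,253))),
 (S,[[90,120,60],[-90,120,60],[-10,50,131],[-10,50,66],[-90,-120,78],[90,-120,78]],s((44,490),(230,557),(167,417),(173,453),(319,324),(152,274)))],[.6,.2,0])
c,n=50*np.cos(np.radians(35)),50*np.sin(np.radians(35))
pg=lambda y,h:[-h*np.sin(np.radians(35)),y,55+h*np.cos(np.radians(35))]
rk=fit([(T,[[c,115,55+n],[c,-115,55+n],[-c,-115,55-n],[-c,115,55-n],pg(0,50),pg(-75,40),pg(75,38)],t((437,129),(656,118),(646,205),(440,215),(555,187),(622,180),(478,186))),
 (S,[pg(0,50),pg(-75,40),pg(75,38),[c,-115,55+n],[c,115,55+n]],s((335,94),(343,56),(313,143),(300,32),(252,160)))],[.6,-.2,0])
br=fit([(T,[[75,20,10],[-75,20,10],[-75,-20,10],[75,-20,10],[0,0,40]],t((241,294),(236,329),(369,345),(373,310),(304,320))[[0,1,2,3,4]][[0,1,2,3,4]])],[.45,.05,1.5])
E
python3 - <<'E'
from f1 import *
# bar: let long axis x point to image left
br=fit([(T,[[75,-20,10],[75,20,10],[-75,20,10],[-75,-20,10],[0,0,40]],t((241,294),(236,329),(369,345),(373,310),(304,320)))],[.45,.05,1.5])
for n,(p,r) in dict(sl=sl,rk=rk,br=br).items(): print(n,p.round(4),np.degrees(p[2]).round(2),'\n',r.round(1).tolist())
pickle.dump(dict(sl=sl[0],rk=rk[0],br=br[0]),open("est.pkl","wb"))
for n,M in [("seat",[-10,50,66]),("fence",[0,-100,60])]: print(n,pose(sl[0],np.array(M)/1e3))
p=rk[0]; ax=R.from_euler("z",p[2]).apply([-np.sin(np.radians(35)),0,np.cos(np.radians(35))]); print("sleeve foot",pose(p,[0,0,.055]),"mid",pose(p,[0,0,.055])+.025*ax,ax)
E
```

```text
sl [ 0.6266  0.2256 -0.0693] -3.97 
 [[-2.5, 1.7], [-0.9, -1.7], [0.3, 0.9], [0.1, 0.8], [-2.5, 0.6], [-0.9, -1.1], [-0.3, -0.6], [-1.0, 0.6], [-3.1, -0.4], [-0.2, -0.6], [0.2, -1.0], [0.9, -1.3], [0.6, -3.3], [-0.2, -2.7]]
rk [ 0.618  -0.1858  0.0317] 1.82 
 [[-0.3, 1.0], [0.2, 0.8], [-0.7, -1.0], [-1.6, -0.8], [-1.1, 1.5], [0.7, 0.9], [0.1, 1.1], [-0.7, -1.6], [-0.7, -0.8], [0.2, -1.3], [-0.8, -1.5], [-0.8, -1.3]]
br [0.4584 0.077  1.4334] 82.13 
 [[-0.0, -0.2], [0.2, 0.1], [0.2, 0.1], [0.3, -0.2], [-0.7, 0.2]]
seat [[0.62012071 0.2761482  0.066     ]]
fence [[0.61970331 0.12581582 0.06      ]]
sleeve foot [[ 0.61797122 -0.18580467  0.055     ]] mid [[ 0.603639   -0.18625893  0.0754788 ]] [-0.57328855 -0.01817039  0.81915204]
```

```bash
cat >> h.py <<'E'
def frame(z,x):
    z=np.array(z,float);z/=np.linalg.norm(z);x=np.array(x,float);x-=z*(x@z);x/=np.linalg.norm(x)
    return R.from_matrix(np.c_[x,np.cross(z,x),z])
def rows(p0,r0,p1,r1,N):
    w=(r0.inv()*r1).as_rotvec()/N; A=sum(R.from_rotvec(w*i).as_matrix() for i in range(N))
    d=np.linalg.solve(A,r0.inv().apply(np.array(p1)-p0))
    path=[np.array(p0)]
    for i in range(N): path.append(path[-1]+(r0*R.from_rotvec(w*i)).apply(d))
    print("N",N,"d",d.round(4).tolist(),"w",np.degrees(w).round(2).tolist(),"| mid",path[N//2].round(3),"minz",min(q[2] for q in path).round(3))
def cur():
    from rig import sensors
    s=sensors.get_state(); return np.array(s["position"]),R.from_quat(s["tcp_rot"]),s
E
python3 - <<'E'
from h import *
p=pickle.load(open("est.pkl","rb"))["rk"]; ry=R.from_euler("z",p[2])
ax=ry.apply([-np.sin(np.radians(35)),0,np.cos(np.radians(35))]); foot=pose(p,[0,0,.055])[0]
p0,r0,_=cur(); r1=frame(-ax,ry.apply([0,-1,0])); 
print(r1.as_quat(), foot+.135*ax)
rows(p0,r0,foot+.15*ax,r1,20)
E
```

```text
[ 0.68497831 -0.66361189  0.20923602 -0.21597283] [ 0.54057726 -0.18825768  0.16558553]
N 20 d [-0.0139, -0.0186, 0.0079] w [1.73, 0.28, 0.91] | mid [ 0.349 -0.351  0.172] minz 0.167
```

Call:
drive_tool(moves=[0.06, -0.028, -0.037, 0.016, 3.46, 0.56, 1.82, 0.06, -0.028, -0.037, 0.016, 3.46, 0.56, 1.82, 0.06, -0.028, -0.037, 0.016, 3.46, 0.56, 1.82, 0.06, -0.028, -0.037, 0.016, 3.46, 0.56, 1.82, 0.06, -0.028, -0.037, 0.016, 3.46, 0.56, 1.82, 0.06, -0.028, -0.037, 0.016, 3.46, 0.56, 1.82, 0.06, -0.028, -0.037, 0.016, 3.46, 0.56, 1.82, 0.06, -0.028, -0.037, 0.016, 3.46, 0.56, 1.82, 0.06, -0.028, -0.037, 0.016, 3.46, 0.56, 1.82, 0.06, -0.028, -0.037, 0.016, 3.46, 0.56, 1.82])

```text
time: 2.1
position: [0.5273, -0.1845, 0.1703]
tcp_rot: [0.684, -0.665, 0.209, -0.217]
wrist_force: [0.1, -0.7, 1.0]
gripper_width: 0.636
```

```bash
cat > look.py <<'E'
from h import *
from rig import imaging
import sys
def wrist(name,things=()):
    s=imaging.snapshot("wrist"); cv2.imwrite(f"pics/{name}.png",s["img"][:,:,::-1]); pickle.dump(s,open(f"{name}.pkl","wb"))
    out={}
    for t in things:
        r=imaging.outline_of(t,s); out[t]=r; print(t,[(round(d["p"],2),(np.array(d["extent"])*[640,400,640,400]).round(1).tolist()) for d in r[:2]])
    return s,out
E
python3 - <<'E'
from look import *
p=pickle.load(open("est.pkl","rb"))["rk"]; ry=R.from_euler("z",p[2])
ax=ry.apply([-np.sin(np.radians(35)),0,np.cos(np.radians(35))]); foot=pose(p,[0,0,.055])[0]
p0,r0,st=cur(); print(p0,r0.as_quat(),st["gripper_width"])
r1=frame(-ax,ry.apply([0,-1,0])); rows(p0,r0,foot+.135*ax,r1,1)
s,_=wrist("w1",["sleeve","rack"])
print("pred sleeve top,foot", proj(s,[foot+.05*ax,foot]))
E
```

```text
[ 0.5273399  -0.18448363  0.17029518] [ 0.6836121  -0.66492471  0.20887697 -0.21661033] 0.6362627581133492
N 1 d [0.0042, -0.0081, 0.0114] w [-0.03, 0.01, -0.23] | mid [ 0.527 -0.184  0.17 ] minz 0.166
sleeve [(0.69, [303.1, 168.1, 341.6, 215.1])]
rack [(0.62, [220.6, 136.5, 428.8, 235.6])]
pred sleeve top,foot [[324.72789933 194.3011151 ]
 [323.90897762 181.72690826]]
```

View pics/w1.png

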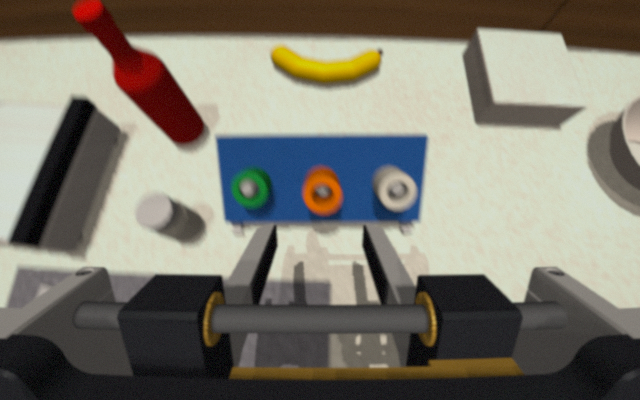

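Board corners are at (218,136), (427,135), (421,222) and (225,220), with the orange sleeve's mouth at about (322,191). I'll refit the rack pose from this view.

```bash
python3 - <<'E'
from f1 import *
from h import *
W=pickle.load(open("w1.pkl","rb"))
M=[[c,115,55+n],[c,-115,55+n],[-c,-115,55-n],[-c,115,55-n],pg(0,50),pg(-75,40),pg(75,38)]
rw=fit([(W,M,np.array([(218,136),(427,135),(421,222),(225,220),(322,191),(397,190),(249,188)]))],rk[0])
print(rw[0],rw[1].round(1).tolist(), rk[0])
p=(rw[0]*2+rk[0])/3
e=pickle.load(open("est.pkl","rb"));e["rk"]=p;pickle.dump(e,open("est.pkl","wb"))
ry=R.from_euler("z",p[2]);ax=ry.apply([-np.sin(np.radians(35)),0,np.cos(np.radians(35))]); foot=pose(p,[0,0,.055])[0]
p0,r0,_=cur(); r1=frame(-ax,ry.apply([0,-1,0])); print(foot,ax)
rows(p0,r0,foot+.115*ax,r1,1);rows(p0,r0,foot+.035*ax,r1,1)
E
```

```text
[ 0.62042201 -0.18407083  0.02207386] [[-1.3, -1.7], [2.0, 0.3], [-1.6, -0.5], [0.0, 0.3], [0.7, 0.8], [1.4, -0.5], [-1.5, 0.1]] [ 0.61797122 -0.18580467  0.0316844 ]
[ 0.61960508 -0.18464878  0.055     ] [-0.5733932  -0.01449696  0.81915204]
N 1 d [0.0043, -0.01, 0.0321] w [0.13, 0.43, 0.41] | mid [ 0.527 -0.183  0.17 ] minz 0.149
N 1 d [0.0049, -0.0101, 0.1121] w [0.13, 0.43, 0.41] | mid [ 0.527 -0.183  0.17 ] minz 0.084
```

Call:
drive_tool(moves=[0.06, 0.0023, -0.005, 0.006, 0, 0.2, 0.2, 0.06, 0.0023, -0.005, 0.006, 0, 0.2, 0.2, 0.06, 0, 0, 0.015, 0, 0, 0, 0.06, 0, 0, 0.015, 0, 0, 0, 0.06, 0, 0, 0.015, 0, 0, 0, 0.06, 0, 0, 0.015, 0, 0, 0, 0.06, 0, 0, 0.015, 0, 0, 0, 0.06, 0, 0, 0.015, 0, 0, 0, 0.06, 0, 0, 0.01, 0, 0, 0, 0.06, 0, 0, 0, 0, 0, 0])

```text
time: 3.25
position: [0.5992, -0.1905, 0.0824]
tcp_rot: [0.681, -0.669, 0.209, -0.214]
wrist_force: [-0.7, -0.1, -0.5]
gripper_width: 0.638
```

Call:
drive_tool(moves=[0.03, 0, 0, 0, 0, 0, 0, 0.03, 0, 0, 0, 0, 0, 0, 0.03, 0, 0, 0, 0, 0, 0, 0.03, 0, 0, 0, 0, 0, 0, 0.03, 0, 0, 0, 0, 0, 0, 0.03, 0, 0, 0, 0, 0, 0, 0.03, 0, 0, 0, 0, 0, 0, 0.03, 0, 0, 0, 0, 0, 0, 0.03, 0, 0, 0, 0, 0, 0, 0.03, 0, 0, 0, 0, 0, 0], squeeze=20)

```text
time: 4.25
position: [0.5989, -0.1885, 0.0844]
tcp_rot: [0.682, -0.667, 0.21, -0.215]
wrist_force: [-3.0, 0.7, 5.0]
gripper_width: 0.392
```

```bash
python3 - <<'E'
from look import *
p=pickle.load(open("est.pkl","rb"))["rk"];ry=R.from_euler("z",p[2]);ax=ry.apply([-np.sin(np.radians(35)),0,np.cos(np.radians(35))]); foot=pose(p,[0,0,.055])[0]
p0,r0,st=cur();print(p0,(foot+.035*ax),st["wrist_force"],st["gripper_width"])
s,_=wrist("w2")
E
```

```text
[ 0.59892763 -0.18854393  0.08443372] [ 0.59953632 -0.18515617  0.08367032] [-3.04024163  0.6951898   5.00674514] 0.39180825329881114
```

View pics/w2.png

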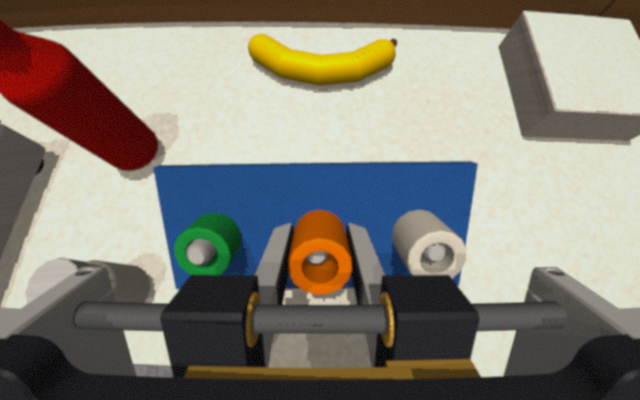

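Grip is on orange (mouth at 320,265), with its neighbours clear. Next I pull it off along the peg axis.

Call:
drive_tool(moves=[0.03, 0, 0, -0.005, 0, 0, 0, 0.03, 0, 0, -0.008, 0, 0, 0, 0.03, 0, 0, -0.008, 0, 0, 0, 0.03, 0, 0, -0.008, 0, 0, 0, 0.03, 0, 0, -0.008, 0, 0, 0, 0.03, 0, 0, -0.008, 0, 0, 0, 0.03, 0, 0, -0.01, 0, 0, 0, 0.03, 0, 0, -0.012, 0, 0, 0, 0.03, 0, 0, -0.012, 0, 0, 0, 0.03, 0, 0, -0.008, 0, 0, 0])

```text
time: 5.3
position: [0.5487, -0.1901, 0.1565]
tcp_rot: [0.681, -0.667, 0.21, -0.214]
wrist_force: [0.4, 0.3, -1.1]
gripper_width: 0.39
```

```bash
python3 - <<'E'
from look import *
sl=pickle.load(open("est.pkl","rb"))["sl"];ry=R.from_euler("z",sl[2]);seat=pose(sl,[-.01,.05,.066])[0]
p0,r0,st=cur();print(p0,st["gripper_width"],st["wrist_force"])
r1=frame([0,0,-1],ry.apply([0,-1,0]))
rows(p0,r0,[.52,.13,.28],r1,10)
E
```

```text
[ 0.54867031 -0.19006222  0.15652594] 0.38977029788824585 [ 0.36087624  0.25296701 -1.07350607]
N 10 d [-0.0321, -0.0007, -0.0129] w [-3.49, 0.15, 0.5] | mid [ 0.521 -0.03   0.215] minz 0.157
```

Now to a viewing pose ahead of the slicer, tool upright.

Call:
drive_tool(moves=[0.03, -0.032, -0.0007, -0.013, -3.5, 0.15, 0.5, 0.03, -0.032, -0.0007, -0.013, -3.5, 0.15, 0.5, 0.03, -0.032, -0.0007, -0.013, -3.5, 0.15, 0.5, 0.03, -0.032, -0.0007, -0.013, -3.5, 0.15, 0.5, 0.03, -0.032, -0.0007, -0.013, -3.5, 0.15, 0.5, 0.03, -0.032, -0.0007, -0.013, -3.5, 0.15, 0.5, 0.03, -0.032, -0.0007, -0.013, -3.5, 0.15, 0.5, 0.03, -0.032, -0.0007, -0.013, -3.5, 0.15, 0.5, 0.03, -0.032, -0.0007, -0.013, -3.5, 0.15, 0.5, 0.03, -0.032, -0.0007, -0.013, -3.5, 0.15, 0.5])

```text
time: 6.3
position: [0.5186, 0.1219, 0.2782]
tcp_rot: [-0.684, 0.729, -0.004, 0.007]
wrist_force: [1.1, -0.7, -0.8]
gripper_width: 0.39
```

```bash
python3 - <<'E'
from look import *
p0,r0,st=cur();print(p0,r0.as_matrix().round(3).tolist(),st["gripper_width"])
s,_=wrist("w3",["sleeve"])
sl=pickle.load(open("est.pkl","rb"))["sl"]
print(proj(s,pose(sl,np.array([[-10,50,131],[-10,50,66],[-90,120,60],[90,120,60]])/1e3)).round(0).tolist())
print("sleeve foot/top pred",proj(s,p0+r0.apply([[0,0,.035],[0,0,-.015]])))
E
```

```text
[0.51862363 0.12194478 0.27820582] [[-0.064, -0.998, 0.014], [-0.998, 0.064, 0.004], [-0.005, -0.014, -1.0]] 0.39001366548637256
sleeve [(0.82, [287.0, 210.5, 347.4, 294.9])]
[[171.0, 107.0], [197.0, 109.0], [155.0, 169.0], [136.0, 27.0]]
sleeve foot/top pred [[320.54133016 227.58445585]
 [320.93214479 261.99081356]]
```

View pics/w3.png

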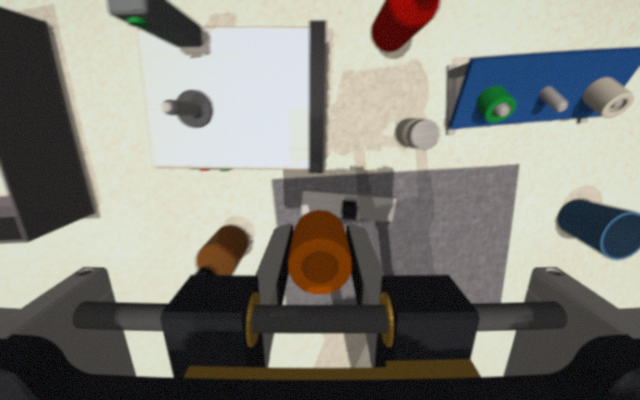

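The shaft tip is at (168,107), the collar at (193,109) and the fence top at x 311–326. The sleeve sits square in the jaws. Refitting the slicer.

```bash
python3 - <<'E'
from look import *
from f1 import sl as s0
W=pickle.load(open("w3.pkl","rb"))
M=[[-10,50,131],[-10,50,66],[-90,120,60],[90,120,60],[90,-100,78],[90,-120,78],[-90,-120,78],[-90,-100,78]]
rw=fit([(W,M,np.array([(168,107),(193,109),(152,166),(140,28),(311,22),(326,22),(324,172),(310,171)]))],s0[0])
print(rw[0],rw[1].round(1).tolist(),s0[0])
sm=lambda p:pose(p,[[-.01,.05,.066],[0,-.1,.06]]).round(4).tolist()
print(sm(rw[0]),sm(s0[0]))
p=rw[0]
e=pickle.load(open("est.pkl","rb"));e["sl"]=p;pickle.dump(e,open("est.pkl","wb"))
seat=pose(p,[-.01,.05,.066])[0]; r1=frame([0,0,-1],R.from_euler("z",p[2]).apply([0,-1,0]))
p0,r0,_=cur(); rows(p0,r0,seat+[0,0,.065+.035+.03],r1,10)
E
```

```text
[ 0.62607189  0.22869653 -0.08299741] [[-0.3, 0.3], [1.1, -0.2], [0.2, 2.3], [-5.4, -2.2], [-0.3, -1.1], [2.0, -0.8], [0.4, 1.8], [-0.9, 2.5]] [ 0.62663222  0.22557548 -0.06934466]
[[0.6203, 0.2794, 0.066], [0.6178, 0.129, 0.06]] [[0.6201, 0.2761, 0.066], [0.6197, 0.1258, 0.06]]
N 10 d [-0.0162, -0.0087, 0.0084] w [-0.11, 0.04, 0.13] | mid [0.571 0.202 0.238] minz 0.196
```

Call:
drive_tool(moves=[0.03, -0.016, -0.009, 0.004, -0.1, 0, 0.1, 0.03, -0.016, -0.009, 0.004, -0.1, 0, 0.1, 0.03, -0.016, -0.009, 0.007, -0.1, 0, 0.1, 0.03, -0.016, -0.009, 0.007, -0.1, 0, 0.1, 0.03, -0.016, -0.009, 0.007, -0.1, 0, 0.1, 0.03, -0.016, -0.009, 0.007, -0.1, 0, 0.1, 0.03, -0.016, -0.009, 0.007, -0.1, 0, 0.1, 0.03, -0.016, -0.009, 0.007, -0.1, 0, 0.1, 0.03, -0.016, -0.009, 0.007, -0.1, 0, 0.1, 0.03, -0.016, -0.006, 0.007, -0.1, 0, 0.1])

```text
time: 7.4
position: [0.6188, 0.2758, 0.2136]
tcp_rot: [-0.678, 0.735, 0.003, 0.001]
wrist_force: [-0.5, -0.0, -1.1]
gripper_width: 0.389
```

```bash
python3 - <<'E'
from look import *
from rig import imaging
p0,r0,st=cur();print(p0,r0.as_matrix().round(3).tolist())
p=pickle.load(open("est.pkl","rb"))["sl"];seat=pose(p,[-.01,.05,.066])[0]; r1=frame([0,0,-1],R.from_euler("z",p[2]).apply([0,-1,0]))
rows(p0,r0,seat+[0,0,.13],r1,1)
ims=[]
for n in ["top","side"]:
    s=imaging.snapshot(n); pickle.dump(s,open(f"{n}2.pkl","wb")); c=proj(s,seat+[0,0,.06])[0].astype(int)
    print(n,c,"tip",proj(s,seat+[0,0,.065]).round(1),"sleeve foot/top pred",proj(s,p0+r0.apply([[0,0,.035],[0,0,-.015]])).round(1).tolist())
    im=s["img"][c[1]-60:c[1]+60,c[0]-50:c[0]+50,::-1]; ims.append(cv2.resize(im,(400,480),interpolation=cv2.INTER_CUBIC))
cv2.imwrite("pics/c3.png",np.hstack(ims))
E
```

```text
[0.61880549 0.275837   0.21359077] [[-0.081, -0.997, -0.002], [-0.997, 0.081, 0.005], [-0.005, 0.002, -1.0]]
N 1 d [-0.0035, -0.0012, 0.0176] w [0.12, 0.31, 0.11] | mid [0.619 0.276 0.214] minz 0.196
top [185 172] tip [[184.2 171.9]] sleeve foot/top pred [[177.2, 168.9], [167.0, 164.5]]
side [255 281] tip [[255.4 280. ]] sleeve foot/top pred [[254.1, 265.6], [251.0, 250.3]]
```

View pics/c3.png

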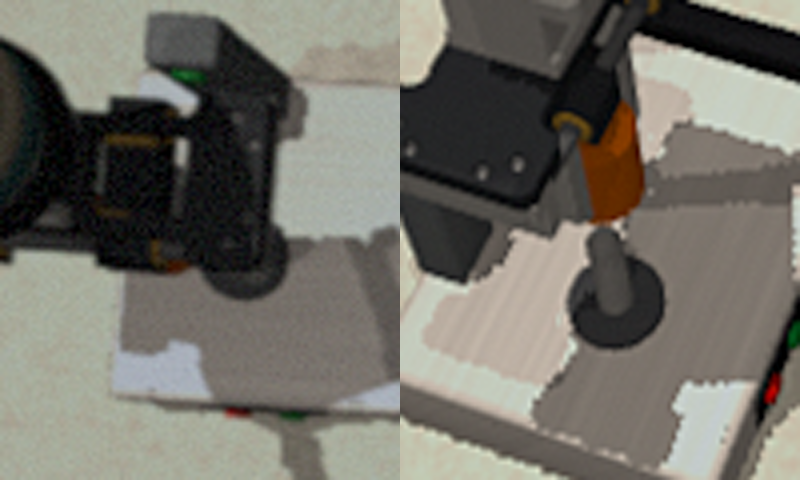

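The sleeve's foot looks a few pixels off the prediction in the side view, so I'll fit its in-hand offset from the silhouettes.

```bash
python3 - <<'E'
from look import *
from rig import imaging
p0,r0,st=cur()
S=imaging.snapshot("side"); W=imaging.snapshot("wrist"); pickle.dump(W,open("w4.pkl","wb"))
th=np.linspace(0,2*np.pi,60)
def ring(y,foot,L=.05,rad=.019):
    return [np.c_[rad*np.cos(th),y+rad*np.sin(th),0*th+z] for z in (foot,foot-L)]
vis=[]
for n,s in (("side",S),("wrist",W)):
    hsv=cv2.cvtColor(s["img"],cv2.COLOR_RGB2HSV); m=((hsv[...,0]>3)&(hsv[...,0]<20)&(hsv[...,1]>170)&(hsv[...,2]>60)).astype(np.uint8)
    o=imaging.outline_of("sleeve",s); 
    c=proj(s,p0+r0.apply([0,0,.01]))[0].astype(int)
    k=np.zeros_like(m);k[max(c[1]-60,0):c[1]+60,c[0]-60:c[0]+60]=1;m*=k
    ys,xs=np.nonzero(m);print(n,"colour bbox",xs.min(),ys.min(),xs.max()+1,ys.max()+1,"net",[(d["p"],(np.array(d["extent"])*[640,400,640,400]).round(1).tolist()) for d in o[:1]])
    for y in (0,.004,.008):
        P=np.vstack([proj(s,p0+r0.apply(q)) for q in ring(y,.035)]);print(y,P.min(0).round(1),P.max(0).round(1))
    P=np.vstack([proj(s,p0+r0.apply(q)) for q in ring(0,.040)]);print("foot40",P.min(0).round(1),P.max(0).round(1))
E
```

```text
side colour bbox 246 217 269 276 net [(0.57, [252.8, 247.4, 266.5, 278.4])]
0 [239.8 241.6] [265.3 276. ]
0.004 [242.  242.3] [267.4 276.7]
0.008 [244.2 242.9] [269.5 277.4]
foot40 [240.2 243.2] [265.5 277.4]
wrist colour bbox 288 211 352 301 net [(0.92, [282.1, 211.8, 348.8, 295.3])]
0 [285.9 202.7] [351.5 288.8]
0.004 [286.2 207.9] [351.3 294.4]
0.008 [286.5 213. ] [351.1 300. ]
foot40 [286.9 200.6] [350.6 283.9]
```

Call:
drive_tool(moves=[0.03, -0.001, -0.002, 0, 0, 0.1, 0, 0.03, -0.001, -0.002, 0, 0, 0.1, 0, 0.03, -0.0015, -0.002, 0, 0, 0.1, 0, 0.03, 0, 0, 0.008, 0, 0, 0, 0.03, 0, 0, 0.008, 0, 0, 0, 0.03, 0, 0, 0.008, 0, 0, 0, 0.03, 0, 0, 0.008, 0, 0, 0, 0.03, 0, 0, 0.006, 0, 0, 0, 0.03, 0, 0, 0, 0, 0, 0, 0.03, 0, 0, 0, 0, 0, 0])

```text
time: 8.7
position: [0.624, 0.2776, 0.1762]
tcp_rot: [-0.678, 0.735, 0.001, -0.001]
wrist_force: [0.3, -0.3, 0.1]
gripper_width: 0.389
```

```bash
python3 - <<'E'
from look import *
from rig import imaging
p0,r0,st=cur();print(p0,r0.as_matrix()[:,2].round(4),st["wrist_force"])
p=pickle.load(open("est.pkl","rb"))["sl"];seat=pose(p,[-.01,.05,.066])[0]
s=imaging.snapshot("side"); c=np.array([255,275])
im=s["img"][c[1]-40:c[1]+40,c[0]-50:c[0]+50,::-1]; im=cv2.resize(im,(800,640),interpolation=cv2.INTER_CUBIC)[:600]
cv2.imwrite("pics/c4.png",im); print((proj(s,[seat,seat+[0,0,.058],seat+[0,0,.065]])-[205,235])*8, (proj(s,p0+r0.apply([[0,.005,.035],[0,.005,-.015]]))-[205,235])*8)
E
```

```text
[0.62395367 0.27758249 0.17622323] [-2.2e-03  3.0e-04 -1.0e+00] [ 0.34287255 -0.31971544  0.11115997]
[[431.00784198 488.19190467]
 [406.704649   374.62849114]
 [403.58959079 360.07557341]] [[406.66167125 334.6620631 ]
 [382.62013058 222.31141985]]
```

View pics/c4.png

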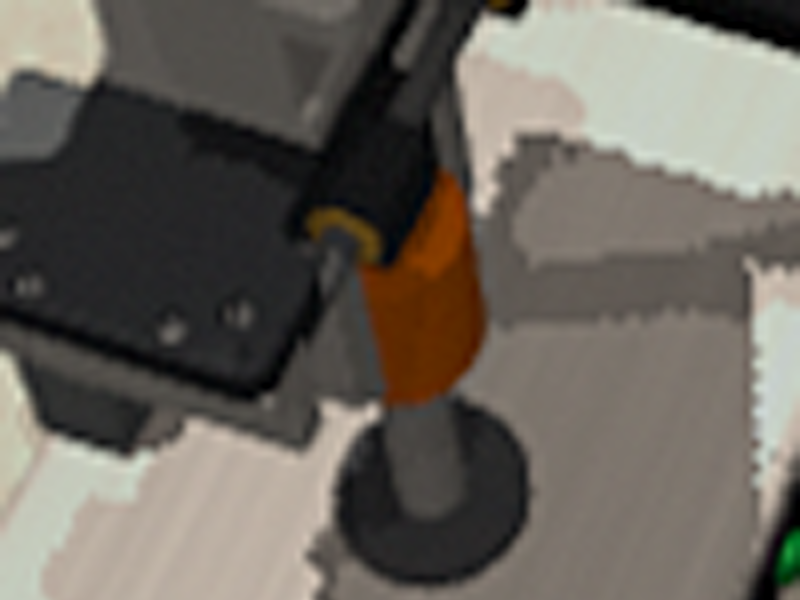

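The foot (crop ~408,335) is in line with the shaft to within about 1.5 mm, so I'm lowering it slowly.

Call:
drive_tool(moves=[0.03, 0, 0, 0.0015, 0, 0, 0, 0.03, 0, 0, 0.0015, 0, 0, 0, 0.03, 0, 0, 0.0015, 0, 0, 0, 0.03, 0, 0, 0.0015, 0, 0, 0, 0.03, 0, 0, 0.001, 0, 0, 0, 0.03, 0, 0, 0.001, 0, 0, 0, 0.03, 0, 0, 0.001, 0, 0, 0, 0.03, 0, 0, 0.001, 0, 0, 0, 0.03, 0, 0, 0.001, 0, 0, 0, 0.03, 0, 0, 0, 0, 0, 0])

```text
time: 9.75
position: [0.6238, 0.2776, 0.1652]
tcp_rot: [-0.678, 0.735, 0.001, -0.001]
wrist_force: [0.4, -0.5, -0.8]
gripper_width: 0.391
```

Call:
drive_tool(moves=[0.03, 0, 0, 0.0015, 0, 0, 0, 0.03, 0, 0, 0.0015, 0, 0, 0, 0.03, 0, 0, 0.0015, 0, 0, 0, 0.03, 0, 0, 0.0015, 0, 0, 0, 0.03, 0, 0, 0.0015, 0, 0, 0, 0.03, 0, 0, 0.0015, 0, 0, 0, 0.03, 0, 0, 0.0015, 0, 0, 0, 0.03, 0, 0, 0.0015, 0, 0, 0, 0.03, 0, 0, 0.0015, 0, 0, 0, 0.03, 0, 0, 0, 0, 0, 0])

```text
time: 10.75
position: [0.6237, 0.2775, 0.1516]
tcp_rot: [-0.678, 0.735, 0.001, -0.001]
wrist_force: [-0.4, 0.1, -0.4]
gripper_width: 0.386
```

Call:
drive_tool(moves=[0.03, 0, 0, 0.004, 0, 0, 0, 0.03, 0, 0, 0.004, 0, 0, 0, 0.03, 0, 0, 0.004, 0, 0, 0, 0.03, 0, 0, 0.004, 0, 0, 0, 0.03, 0, 0, 0.004, 0, 0, 0, 0.03, 0, 0, 0.004, 0, 0, 0, 0.03, 0, 0, 0.004, 0, 0, 0, 0.03, 0, 0, 0.004, 0, 0, 0, 0.03, 0, 0, 0.003, 0, 0, 0, 0.03, 0, 0, 0, 0, 0, 0])

```text
time: 11.75
position: [0.6235, 0.2775, 0.1162]
tcp_rot: [-0.678, 0.735, 0.001, -0.001]
wrist_force: [0.3, 0.3, -1.0]
gripper_width: 0.39
```

```bash
python3 - <<'E'
from look import *
from rig import imaging
p0,r0,st=cur();print(p0,r0.as_matrix()[:,2].round(4),st["wrist_force"],st["torque"])
s=imaging.snapshot("side"); c=np.array([255,285])
im=s["img"][c[1]-40:c[1]+40,c[0]-50:c[0]+50,::-1]; im=cv2.resize(im,(750,600),interpolation=cv2.INTER_CUBIC)
cv2.imwrite("pics/c5.png",im)
E
```

```text
[0.62350501 0.2774624  0.11624007] [-0.003  0.    -1.   ] [ 0.32131117  0.29120944 -1.03621983] [ 0.06609059  0.00882717 -0.01535138]
```

View pics/c5.png

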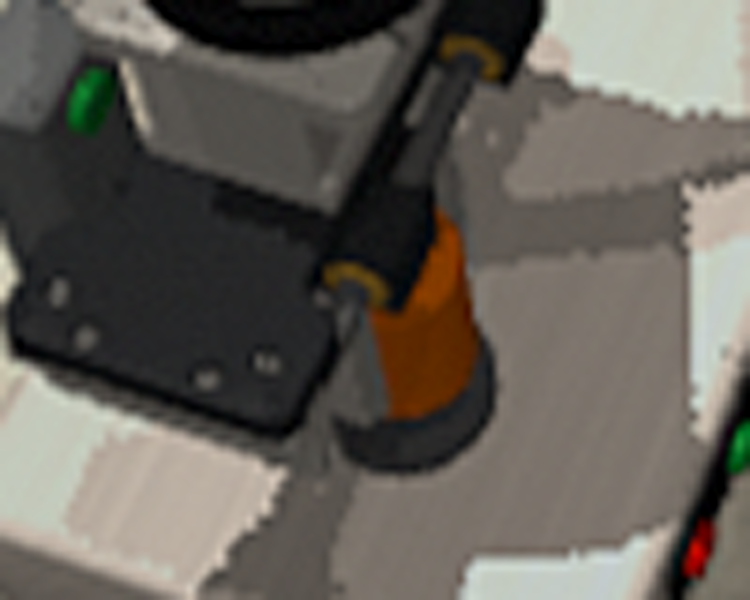

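It's on the shaft, with the foot about 1 cm above the collar. Now to feel for the seat.

Call:
drive_tool(moves=[0.03, 0, 0, 0.0015, 0, 0, 0, 0.03, 0, 0, 0.0015, 0, 0, 0, 0.03, 0, 0, 0.0015, 0, 0, 0, 0.03, 0, 0, 0.0015, 0, 0, 0, 0.03, 0, 0, 0.001, 0, 0, 0, 0.03, 0, 0, 0.001, 0, 0, 0, 0.03, 0, 0, 0.001, 0, 0, 0, 0.03, 0, 0, 0.001, 0, 0, 0, 0.03, 0, 0, 0.001, 0, 0, 0, 0.03, 0, 0, 0, 0, 0, 0])

```text
time: 12.8
position: [0.6237, 0.2775, 0.1057]
tcp_rot: [-0.678, 0.735, 0.001, -0.001]
wrist_force: [-0.2, -0.9, -0.4]
gripper_width: 0.393
```

Call:
drive_tool(moves=[0.03, 0, 0, 0.0005, 0, 0, 0, 0.03, 0, 0, 0.0005, 0, 0, 0, 0.03, 0, 0, 0.0005, 0, 0, 0, 0.03, 0, 0, 0.0005, 0, 0, 0, 0.03, 0, 0, 0.0005, 0, 0, 0, 0.03, 0, 0, 0.0005, 0, 0, 0, 0.03, 0, 0, 0.0005, 0, 0, 0, 0.03, 0, 0, 0.0005, 0, 0, 0, 0.03, 0, 0, 0.0005, 0, 0, 0, 0.03, 0, 0, 0, 0, 0, 0])

```text
time: 13.8
position: [0.6237, 0.2776, 0.1013]
tcp_rot: [-0.678, 0.735, 0.001, -0.001]
wrist_force: [-0.0, 0.4, -0.4]
gripper_width: 0.39
```

Call:
drive_tool(moves=[0.03, 0, 0, 0.0005, 0, 0, 0, 0.03, 0, 0, 0.0005, 0, 0, 0, 0.03, 0, 0, 0.0005, 0, 0, 0, 0.03, 0, 0, 0.0005, 0, 0, 0, 0.03, 0, 0, 0.0005, 0, 0, 0, 0.03, 0, 0, 0.0005, 0, 0, 0, 0.03, 0, 0, 0.0005, 0, 0, 0, 0.03, 0, 0, 0, 0, 0, 0, 0.03, 0, 0, 0, 0, 0, 0, 0.03, 0, 0, 0, 0, 0, 0])

```text
time: 14.8
position: [0.6241, 0.2777, 0.1005]
tcp_rot: [-0.678, 0.735, 0.0, 0.0]
wrist_force: [-2.3, -1.1, 10.8]
gripper_width: 0.391
```

Contact at 10.8 N at the expected height. I'll relax the push, open, then withdraw straight up.

Call:
drive_tool(moves=[0.03, 0, 0, -0.001, 0, 0, 0, 0.03, 0, 0, -0.0005, 0, 0, 0, 0.035, 0, 0, 0, 0, 0, 0, 0.04, 0, 0, 0, 0, 0, 0, 0.045, 0, 0, 0, 0, 0, 0, 0.05, 0, 0, 0, 0, 0, 0, 0.055, 0, 0, 0, 0, 0, 0, 0.06, 0, 0, 0, 0, 0, 0, 0.06, 0, 0, 0, 0, 0, 0, 0.06, 0, 0, 0, 0, 0, 0])

```text
time: 15.8
position: [0.6238, 0.2775, 0.0993]
tcp_rot: [-0.678, 0.735, 0.001, -0.001]
wrist_force: [0.1, -0.8, -0.1]
gripper_width: 0.636
```

Call:
drive_tool(moves=[0.06, 0, 0, -0.005, 0, 0, 0, 0.06, 0, 0, -0.01, 0, 0, 0, 0.06, 0, 0, -0.015, 0, 0, 0, 0.06, 0, 0, -0.015, 0, 0, 0, 0.06, 0, 0, -0.015, 0, 0, 0, 0.06, 0, 0, -0.02, 0, 0, 0, 0.06, 0, 0, -0.02, 0, 0, 0, 0.06, 0, 0, -0.02, 0, 0, 0, 0.06, 0, 0, -0.02, 0, 0, 0, 0.06, 0, 0, -0.02, 0, 0, 0])

```text
time: 16.8
position: [0.6241, 0.2776, 0.2614]
tcp_rot: [-0.678, 0.735, 0.001, 0.0]
wrist_force: [-0.3, -0.3, 0.4]
gripper_width: 0.639
```

```bash
python3 - <<'E'
from look import *
e=pickle.load(open("est.pkl","rb"));b=e["br"];print(b)
p0,r0,st=cur();print(p0)
# jaws across the bar's y (40mm)?? knob 22 square: grip knob; tool x along +-bar x or y
for a in (0,90,180,270):
    x=R.from_euler("z",b[2]+np.radians(a)).apply([1,0,0]); r1=frame([0,0,-1],x); print(a); rows(p0,r0,[b[0]-.05,b[1],.20],r1,10)
E
```

```text
[0.45844999 0.07700094 1.43339361]
[0.62409858 0.27756031 0.26144675]
0
N 10 d [-0.024, 0.0384, 0.0062] w [-0.01, 0.01, -17.68] | mid [0.419 0.282 0.231] minz 0.2
90
N 10 d [0.0329, 0.0003, 0.0061] w [0.01, -0.0, 9.32] | mid [0.559 0.131 0.231] minz 0.2
180
N 10 d [0.0222, 0.0193, 0.0061] w [0.0, 0.0, 0.32] | mid [0.518 0.176 0.231] minz 0.2
270
N 10 d [0.0048, 0.0321, 0.0062] w [0.0, 0.01, -8.68] | mid [0.476 0.22  0.231] minz 0.2
```

Call:
drive_tool(moves=[0.06, 0.022, 0.0207, 0.0061, 0, 0, 0.3, 0.06, 0.022, 0.0207, 0.0061, 0, 0, 0.3, 0.06, 0.022, 0.0207, 0.0061, 0, 0, 0.3, 0.06, 0.022, 0.0207, 0.0061, 0, 0, 0.3, 0.06, 0.022, 0.0207, 0.0061, 0, 0, 0.3, 0.06, 0.022, 0.0207, 0.0061, 0, 0, 0.3, 0.06, 0.022, 0.0207, 0.0061, 0, 0, 0.3, 0.06, 0.022, 0.0207, 0.0061, 0, 0, 0.3, 0.06, 0.022, 0.0207, 0.0061, 0, 0, 0.3, 0.06, 0.022, 0.0207, 0.0061, 0, 0, 0.3])

```text
time: 17.8
position: [0.3945, 0.0797, 0.1996]
tcp_rot: [-0.659, 0.753, 0.0, 0.0]
wrist_force: [0.0, -0.9, 0.2]
gripper_width: 0.636
```

```bash
python3 - <<'E'
from look import *
from rig import imaging
p0,r0,st=cur();print(p0,st["q"].round(3))
s,_=wrist("w5",["bar"])
S=imaging.snapshot("side");im=cv2.resize(S["img"][245:325,205:300,::-1],(285,240),interpolation=cv2.INTER_CUBIC)
a=cv2.imread("pics/w5.png");o=np.zeros((560,640,3),np.uint8);o[:320]=a[:320];o[320:,:285]=im;cv2.imwrite("pics/c6.png",o)
b=pickle.load(open("est.pkl","rb"))["br"];print(proj(s,pose(b,np.array([[75,-20,10],[75,20,10],[-75,20,10],[-75,-20,10],[0,0,40]])/1e3)).round(0).tolist())
E
```

```text
[0.39454714 0.07968624 0.19957302] [0.026 0.032 1.881 0.    1.228 1.729]
bar [(0.78, [250.9, 109.9, 375.0, 145.7])]
[[253.0, 112.0], [255.0, 145.0], [376.0, 146.0], [378.0, 112.0], [315.0, 130.0]]
```

View pics/c6.png

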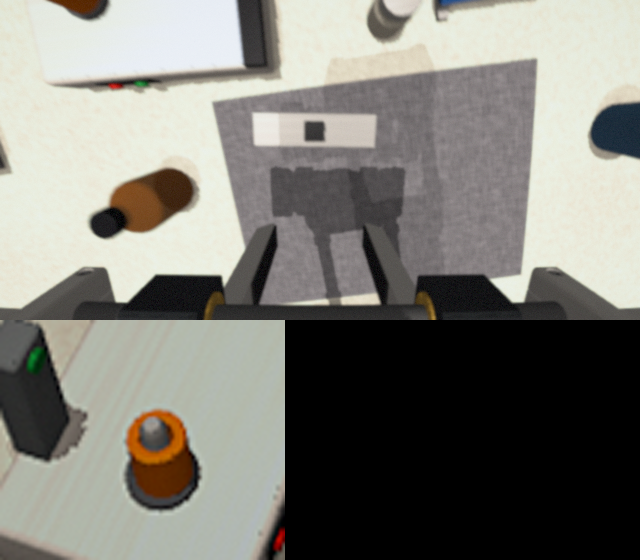

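The sleeve is seated on its collar with the shaft poking through, and the bar matches the estimate to about 1 px (knob at 315,131).

```bash
python3 - <<'E'
from look import *
e=pickle.load(open("est.pkl","rb"));W=pickle.load(open("w5.pkl","rb"))
bw=fit([(W,[[75,-20,10],[75,20,10],[-75,20,10],[-75,-20,10],[0,0,40]],np.array([(252.5,113),(253,146.5),(376,148),(377.5,114),(315,131)]))],e["br"]);print(bw)
b=(bw[0]+e["br"])/2;e["br"]=b;pickle.dump(e,open("est.pkl","wb"))
p0,r0,_=cur(); r1=frame([0,0,-1],R.from_euler("z",b[2]).apply([-1,0,0]))
rows(p0,r0,[b[0],b[1],.0355],r1,1)
E
```

```text
(array([0.45664278, 0.07756893, 1.42773118]), array([[ 0.29404045, -0.16965096],
       [ 1.50250252, -0.27763762],
       [-0.72249872, -0.58429618],
       [-0.12517107,  0.08662857],
       [-0.39486357,  0.89427722]]))
N 1 d [-0.0059, -0.0631, 0.164] w [0.04, 0.02, 0.31] | mid [0.394 0.08  0.2  ] minz 0.035
```

Call:
drive_tool(moves=[0.05, -0.002, -0.02, 0.02, 0, 0, 0.1, 0.05, -0.002, -0.02, 0.025, 0, 0, 0.1, 0.05, -0.002, -0.02, 0.025, 0, 0, 0.1, 0.05, 0, -0.003, 0.02, 0, 0, 0, 0.05, 0, 0, 0.02, 0, 0, 0, 0.05, 0, 0, 0.015, 0, 0, 0, 0.05, 0, 0, 0.015, 0, 0, 0, 0.05, 0, 0, 0.012, 0, 0, 0, 0.05, 0, 0, 0.01, 0, 0, 0, 0.05, 0, 0, 0.002, 0, 0, 0])

```text
time: 18.95
position: [0.4588, 0.0783, 0.034]
tcp_rot: [-0.657, 0.754, 0.001, -0.001]
wrist_force: [-0.5, -0.8, 0.5]
gripper_width: 0.533
```

Call:
drive_tool(moves=[0.05, 0, 0, 0, 0, 0, 0, 0.01, 0, 0, 0, 0, 0, 0, 0.01, 0, 0, 0, 0, 0, 0, 0.01, 0, 0, 0, 0, 0, 0, 0.01, 0, 0, 0, 0, 0, 0, 0.01, 0, 0, 0, 0, 0, 0, 0.01, 0, 0, 0, 0, 0, 0, 0.01, 0, 0, 0, 0, 0, 0, 0.01, 0, 0, 0, 0, 0, 0, 0.01, 0, 0, 0, 0, 0, 0], squeeze=35)

```text
time: 19.95
position: [0.4584, 0.078, 0.035]
tcp_rot: [-0.656, 0.754, 0.001, -0.0]
wrist_force: [-0.1, 0.4, 5.3]
gripper_width: 0.232
```

Call:
drive_tool(moves=[0.01, 0, 0, -0.005, 0, 0, 0, 0.01, 0, 0, -0.01, 0, 0, 0, 0.01, 0, 0, -0.015, 0, 0, 0, 0.01, 0, 0, -0.02, 0, 0, 0, 0.01, 0, 0, -0.02, 0, 0, 0, 0.01, 0, 0, -0.02, 0, 0, 0, 0.01, 0, 0, -0.02, 0, 0, 0, 0.01, 0, 0, -0.02, 0, 0, 0, 0.01, 0, 0, -0.02, 0, 0, 0, 0.01, 0, 0, 0, 0, 0, 0])

```text
time: 20.95
position: [0.4601, 0.0777, 0.1872]
tcp_rot: [-0.657, 0.754, -0.001, 0.001]
wrist_force: [0.6, 0.8, -3.3]
gripper_width: 0.229
```

```bash
python3 - <<'E'
from look import *
p0,r0,st=cur();print(p0,st["wrist_force"],st["torque"],st["gripper_width"])
sl=pickle.load(open("est.pkl","rb"))["sl"];ry=R.from_euler("z",sl[2])
t=pose(sl,[0,-.065,.06])[0]; print("target",t,np.degrees(sl[2])); r1=frame([0,0,-1],ry.apply([1,0,0]))
rows(p0,r0,t+[0,0,.035+.06],r1,20)
E
```

```text
[0.46006729 0.07768552 0.1872174 ] [ 0.62060328  0.78564907 -3.25319519] [0.07463458 0.02342246 0.04895   ] 0.22853450861489427
target [0.62068325 0.16392028 0.06      ] -4.755401373069127
N 20 d [0.0014, -0.0101, 0.0016] w [-0.01, -0.01, -4.66] | mid [0.559 0.086 0.171] minz 0.155
```

Call:
drive_tool(moves=[0.01, 0.0014, -0.0101, 0, 0, 0, -4.65, 0.01, 0.0014, -0.0101, 0, 0, 0, -4.65, 0.01, 0.0014, -0.0101, 0, 0, 0, -4.65, 0.01, 0.0014, -0.0101, 0, 0, 0, -4.65, 0.01, 0.0014, -0.0101, 0, 0, 0, -4.65, 0.01, 0.0014, -0.0101, 0, 0, 0, -4.65, 0.01, 0.0014, -0.0101, 0, 0, 0, -4.65, 0.01, 0.0014, -0.0101, 0, 0, 0, -4.65, 0.01, 0.0014, -0.0101, 0, 0, 0, -4.65, 0.01, 0.0014, -0.0101, 0, 0, 0, -4.65])

```text
time: 21.95
position: [0.5567, 0.0865, 0.1829]
tcp_rot: [0.902, -0.432, -0.002, 0.001]
wrist_force: [-0.7, 0.6, -2.4]
gripper_width: 0.233
```

Call:
drive_tool(moves=[0.01, 0.0014, -0.0101, 0, 0, 0, -4.65, 0.01, 0.0014, -0.0101, 0, 0, 0, -4.65, 0.01, 0.0014, -0.0101, 0, 0, 0, -4.65, 0.01, 0.0014, -0.0101, 0, 0, 0, -4.65, 0.01, 0.0014, -0.0101, 0, 0, 0, -4.65, 0.01, 0.0014, -0.0101, 0, 0, 0, -4.65, 0.01, 0.0014, -0.0101, 0, 0, 0, -4.65, 0.01, 0.0014, -0.0101, 0, 0, 0, -4.65, 0.01, 0.0014, -0.0101, 0, 0, 0, -4.65, 0.01, 0.0014, -0.0101, 0, 0, 0, -4.65])

```text
time: 22.95
position: [0.6182, 0.1644, 0.1825]
tcp_rot: [0.999, -0.041, -0.002, 0.0]
wrist_force: [0.6, 0.0, -2.5]
gripper_width: 0.234
```

```bash
python3 - <<'E'
from look import *
from rig import imaging
p0,r0,st=cur();print(p0,r0.as_matrix().round(3).tolist(),st["q"].round(2),st["gripper_width"])
T=imaging.snapshot("top");S=imaging.snapshot("side");pickle.dump((T,S),open("ts3.pkl","wb"))
a=T["img"][100:240,150:300,::-1];b=S["img"][200:350,195:345,::-1]
cv2.imwrite("pics/c7.png",np.hstack([cv2.resize(a,(400,373),interpolation=cv2.INTER_CUBIC),cv2.resize(b,(373,373),interpolation=cv2.INTER_CUBIC)]))
sl=pickle.load(open("est.pkl","rb"))["sl"]
M=pose(sl,np.array([[90,-100,78],[-90,-100,78],[90,-120,78],[-90,-120,78],[-90,120,60]])/1e3)
print((proj(T,M)-[150,100])*400/150,"\n",(proj(S,M)-[195,200])*373/150)
B=p0+r0.apply(np.array([[75,20,25],[75,-20,25],[-75,-20,25],[-75,20,25]])/1e3); print("bar pred S",((proj(S,B)-[195,200])*373/150).round(0).tolist(),"T",((proj(T,B)-[150,100])*400/150).round(0).tolist())
E
```

```text
[0.61819233 0.16443336 0.18249749] [[0.997, -0.083, -0.005], [-0.083, -0.997, -0.0], [-0.005, 0.001, -1.0]] [0.15 0.4  1.43 0.   1.32 0.23] 0.23418846000784502
[[312.79010795  88.93605512]
 [295.67592123 314.64913614]
 [337.84406882  90.51578962]
 [321.0838502  316.29555508]
 [ 25.53034282 297.76991489]] 
 [[125.63074678  48.85483647]
 [318.090206   107.63557125]
 [135.48446318  31.75734223]
 [325.77949995  89.08827735]
 [218.8427492  359.5559766 ]]
bar pred S [[125.0, 12.0], [103.0, 50.0], [280.0, 104.0], [298.0, 63.0]] T [[274.0, 86.0], [219.0, 82.0], [202.0, 288.0], [258.0, 292.0]]
```

View pics/c7.png

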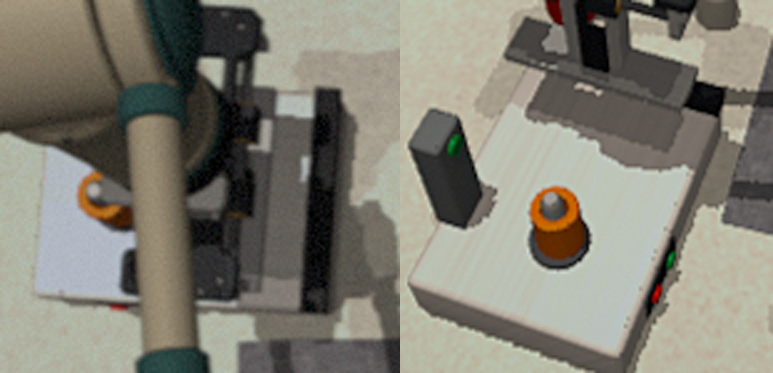

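Fence edges in the top view suggest the slicer's yaw is about 1° less than the wrist fit. I'll fit the fence's inner top edge line sub-pixel in several pictures.

```bash
python3 - <<'E'
from look import *
sl=pickle.load(open("est.pkl","rb"))["sl"]
T1=pickle.load(open("top1.pkl","rb"));S1=pickle.load(open("side1.pkl","rb"));W3=pickle.load(open("w3.pkl","rb"))
def edge(s,A,B,half,sgn):  # strongest gradient across predicted line A->B, world pts
    g=cv2.GaussianBlur(cv2.cvtColor(s["img"],cv2.COLOR_RGB2GRAY),(0,0),0.8).astype(np.float32); out=[]
    for f in np.linspace(.08,.92,40):
        q=proj(s,A+(B-A)*f)[0];d=proj(s,A+(B-A)*(f+.01))[0]-q;d/=np.linalg.norm(d);n=np.array([-d[1],d[0]])
        k=np.arange(-half,half+.01,.2);L=(q+k[:,None]*n).astype(np.float32)
        v=cv2.remap(g,L[:,0],L[:,1],cv2.INTER_LINEAR).ravel();gr=np.gradient(v)*sgn
        i=gr.argmax()
        if gr[i]>1.5: out.append(q+k[i]*n)
    return np.array(out)
def linefit(s,M0,M1,half,sgn):
    A,B=pose(sl,np.array([M0,M1])/1e3);E=edge(s,A,B,half,sgn);z=A[2]
    P=np.array([onz(s,e,z) for e in E]);c,sn=np.cos(sl[2]),np.sin(sl[2])
    D=P-[sl[0],sl[1],0];lx=c*D[:,0]+sn*D[:,1];ly=-sn*D[:,0]+c*D[:,1]-M0[1]/1e3
    for _ in range(4):
        k=np.polyfit(lx,ly,1);r=ly-np.polyval(k,lx);g=abs(r)<max(.0015,1.5*r.std());lx,ly=lx[g],ly[g]
    return np.degrees(sl[2])+np.degrees(k[0]),k[1]*1e3,len(lx),r.std()*1e3
for nm,s in (("T1",T1),("S1",S1),("W3",W3)):
  for sg in (1,-1):
    print(nm,sg,"fence inner top",np.round(linefit(s,[-90,-100,78],[90,-100,78],5,sg),2),"left deck",np.round(linefit(s,[-90,120,60],[90,120,60],7,sg),2))
E
```

```text
Traceback (most recent call last):
ValueError: operands could not be broadcast together with shapes (0,) (3,)
```

```bash
cat > e.py <<'E'
from look import *
sl=pickle.load(open("est.pkl","rb"))["sl"]
def edge(s,A,B,half,sgn):
    g=cv2.GaussianBlur(cv2.cvtColor(s["img"],cv2.COLOR_RGB2GRAY),(0,0),0.8).astype(np.float32); out=[]
    for f in np.linspace(.08,.92,40):
        q=proj(s,A+(B-A)*f)[0];d=proj(s,A+(B-A)*(f+.01))[0]-q;d/=np.linalg.norm(d);n=np.array([-d[1],d[0]])
        k=np.arange(-half,half+.01,.2);L=(q+k[:,None]*n).astype(np.float32)
        v=cv2.remap(g,L[:,0].copy(),L[:,1].copy(),cv2.INTER_LINEAR).ravel();gr=np.gradient(v)*sgn
        i=gr.argmax()
        if gr[i]>1.5: out.append(q+k[i]*n)
    return out
def linefit(s,M0,M1,half,sgn,sl=sl):
    A,B=pose(sl,np.array([M0,M1])/1e3);E=edge(s,A,B,half,sgn)
    if len(E)<8: return len(E)
    P=np.array([onz(s,e,A[2]) for e in E]);c,sn=np.cos(sl[2]),np.sin(sl[2])
    D=P-[sl[0],sl[1],0];lx=c*D[:,0]+sn*D[:,1];ly=-sn*D[:,0]+c*D[:,1]-M0[1]/1e3
    for _ in range(4):
        k=np.polyfit(lx,ly,1);r=ly-np.polyval(k,lx);g=abs(r)<max(.0015,1.5*r.std());lx,ly=lx[g],ly[g]
    return np.round([np.degrees(sl[2])+np.degrees(k[0]),k[1]*1e3,len(lx),r.std()*1e3],2).tolist()
E
python3 - <<'E'
from e import *
for nm,f in (("T1","top1"),("S1","side1"),("W3","w3")):
  s=pickle.load(open(f+".pkl","rb"))
  for sg in (1,-1):
    print(nm,sg,"inner top",linefit(s,[-90,-100,78],[90,-100,78],5,sg),"left deck",linefit(s,[-90,120,60],[90,120,60],7,sg),"front deck",linefit(s,[-90,-90,60],[-90,115,60],6,sg))
E
```

```text
T1 1 inner top 0 left deck 0 front deck [-1854.34, -2693.91, 22.0, 22.17]
T1 -1 inner top [-4.43, -1.47, 40.0, 0.55] left deck 0 front deck [-438.05, -620.11, 23.0, 28.41]
S1 1 inner top 0 left deck [-4.5, -0.75, 40.0, 0.37] front deck [-2467.99, -3709.56, 18.0, 14.77]
S1 -1 inner top [-4.32, 8.88, 37.0, 0.58] left deck [-4.63, 12.72, 29.0, 0.13] front deck [1121.53, 2083.91, 22.0, 19.2]
W3 1 inner top 0 left deck 0 front deck [405.14, 741.12, 23.0, 28.93]
W3 -1 inner top [-4.23, 0.71, 40.0, 0.3] left deck 0 front deck [-1452.86, -2190.12, 19.0, 19.01]
```

```bash
python3 - <<'E'
from look import *
e=pickle.load(open("est.pkl","rb"));yaw=np.radians(-4.4);ry=R.from_euler("z",yaw)
c=np.array([.6195,.2778,0])-ry.apply([-.01,.05,0]);e["sl"]=np.array([c[0],c[1],yaw]);pickle.dump(e,open("est.pkl","wb"))
t=pose(e["sl"],[0,-.070,.06])[0];r1=frame([0,0,-1],ry.apply([1,0,0]))
p0,r0,_=cur();print(e["sl"],t);rows(p0,r0,t+[0,0,.045],r1,10)
E
```

```text
[ 0.62563458  0.22718017 -0.07679449] [0.62026424 0.15738648 0.06      ]
N 10 d [0.0003, 0.0008, 0.0078] w [0.0, 0.03, -0.05] | mid [0.619 0.161 0.144] minz 0.105
```

Call:
drive_tool(moves=[0.01, 0.0003, 0.0008, 0.0075, 0, 0, -0.04, 0.01, 0.0003, 0.0008, 0.0075, 0, 0, -0.04, 0.01, 0.0003, 0.0008, 0.0075, 0, 0, -0.04, 0.01, 0.0003, 0.0008, 0.0075, 0, 0, -0.04, 0.01, 0.0003, 0.0008, 0.0075, 0, 0, -0.04, 0.01, 0.0003, 0.0008, 0.0075, 0, 0, -0.04, 0.01, 0.0003, 0.0008, 0.0075, 0, 0, -0.04, 0.01, 0.0003, 0.0008, 0.0075, 0, 0, -0.04, 0.01, 0.0003, 0.0008, 0.0075, 0, 0, -0.04, 0.01, 0, 0, 0.0075, 0, 0, 0])

```text
time: 24.05
position: [0.6209, 0.1569, 0.1087]
tcp_rot: [0.999, -0.04, -0.001, -0.0]
wrist_force: [-0.3, -0.2, -2.6]
gripper_width: 0.232
```

```bash
python3 - <<'E'
from look import *
e=pickle.load(open("est.pkl","rb"))["sl"]
s,_=wrist("w6");p0,r0,st=cur();print(p0,r0.as_euler("xyz",degrees=True).round(2),st["wrist_force"])
print("fence inner ends z78",proj(s,pose(e,[[-.09,-.1,.078],[.09,-.1,.078]])).round(0).tolist())
print("bar",proj(s,p0+r0.apply(np.array([[75,20,25],[75,-20,25],[-75,-20,25],[-75,20,25]])/1e3)).round(0).tolist())
E
```

```text
[0.61997033 0.15686273 0.10735348] [179.98   0.25  -4.57] [-0.59795305 -0.28586045 -3.76035477]
fence inner ends z78 [[203.0, 266.0], [436.0, 266.0]]
bar [[419.0, 258.0], [425.0, 208.0], [212.0, 208.0], [218.0, 258.0]]
```

View pics/w6.png

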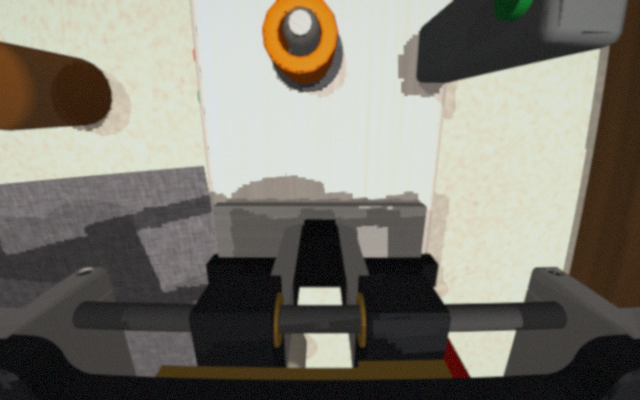

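The bar is square, its far edge running from (214,204) to (424,204), and centred between the deck edges. It sits about 3 mm further from the fence than nominal. Lowering to just over the deck and closing most of the gap.

Call:
drive_tool(moves=[0.01, 0, 0, 0.0025, 0, 0.05, -0.04, 0.01, 0, 0, 0.0025, 0, 0.05, -0.04, 0.01, 0, 0, 0.0025, 0, 0.05, -0.04, 0.01, 0, 0, 0.0025, 0, 0.05, -0.04, 0.01, 0, 0.002, 0, 0, 0, 0, 0.01, 0, 0.002, 0, 0, 0, 0, 0.01, 0, 0.002, 0, 0, 0, 0, 0.01, 0, 0.002, 0, 0, 0, 0, 0.01, 0, 0, 0, 0, 0, 0, 0.01, 0, 0, 0, 0, 0, 0])

```text
time: 25.1
position: [0.6203, 0.149, 0.0994]
tcp_rot: [0.999, -0.039, 0.001, -0.0]
wrist_force: [0.3, -0.5, -3.6]
gripper_width: 0.232
```

Call:
drive_tool(moves=[0.01, 0, 0, 0.0005, 0, 0, 0, 0.01, 0, 0, 0.0005, 0, 0, 0, 0.01, 0, 0, 0.0005, 0, 0, 0, 0.01, 0, 0, 0.0005, 0, 0, 0, 0.01, 0, 0, 0.0005, 0, 0, 0, 0.01, 0, 0, 0, 0, 0, 0, 0.01, 0, 0, 0, 0, 0, 0, 0.01, 0, 0, 0, 0, 0, 0, 0.01, 0, 0, 0, 0, 0, 0, 0.01, 0, 0, 0, 0, 0, 0])

```text
time: 26.1
position: [0.6202, 0.149, 0.0969]
tcp_rot: [0.999, -0.038, 0.001, -0.0]
wrist_force: [-0.4, 1.3, -2.5]
gripper_width: 0.231
```

Call:
drive_tool(moves=[0.01, 0, 0.0005, 0.0005, 0, 0, 0, 0.01, 0, 0.0005, 0, 0, 0, 0, 0.01, 0, 0.0005, 0, 0, 0, 0, 0.01, 0, 0.0005, 0, 0, 0, 0, 0.01, 0, 0.0005, 0, 0, 0, 0, 0.01, 0, 0.0005, 0, 0, 0, 0, 0.01, 0, 0.0005, 0, 0, 0, 0, 0.01, 0, 0.0005, 0, 0, 0, 0, 0.01, 0, 0, 0, 0, 0, 0, 0.01, 0, 0, 0, 0, 0, 0])

```text
time: 27.1
position: [0.62, 0.1471, 0.0964]
tcp_rot: [0.999, -0.039, 0.001, -0.002]
wrist_force: [-0.5, 5.7, -3.6]
gripper_width: 0.235
```

Call:
drive_tool(moves=[0.01, 0, 0.0005, 0, 0, 0, 0, 0.01, 0, 0.0005, 0, 0, 0, 0, 0.01, 0, 0.0005, 0, 0, 0, 0, 0.01, 0, 0.0005, 0, 0, 0, 0, 0.01, 0, 0.0005, 0, 0, 0, 0, 0.01, 0, 0.0005, 0, 0, 0, 0, 0.01, 0, 0, 0, 0, 0, 0, 0.01, 0, 0, 0, 0, 0, 0, 0.01, 0, 0, 0, 0, 0, 0, 0.01, 0, 0, 0, 0, 0, 0])

```text
time: 28.1
position: [0.62, 0.1469, 0.0965]
tcp_rot: [0.999, -0.039, 0.001, -0.004]
wrist_force: [0.8, 11.7, -3.8]
gripper_width: 0.234
```

Firm contact with the fence at 11.7 N. Lowering onto the deck while keeping the side push.

Call:
drive_tool(moves=[0.01, 0, -0.001, 0.0005, 0, 0, 0, 0.01, 0, 0, 0.0005, 0, 0, 0, 0.01, 0, 0, 0.0005, 0, 0, 0, 0.01, 0, 0, 0.0005, 0, 0, 0, 0.01, 0, 0, 0.0005, 0, 0, 0, 0.01, 0, 0, 0.0005, 0, 0, 0, 0.01, 0, 0, 0.0005, 0, 0, 0, 0.01, 0, 0, 0, 0, 0, 0, 0.01, 0, 0, 0, 0, 0, 0, 0.01, 0, 0, 0, 0, 0, 0])

```text
time: 29.1
position: [0.6203, 0.147, 0.0953]
tcp_rot: [0.999, -0.039, 0.002, -0.004]
wrist_force: [-1.2, 10.3, 7.3]
gripper_width: 0.233
```

Deck contact too. Easing the down-force and releasing.

Call:
drive_tool(moves=[0.01, 0, -0.0005, -0.0005, 0, 0, 0, 0.01, 0, 0, -0.0005, 0, 0, 0, 0.01, 0, 0, 0, 0, 0, 0, 0.024, 0, 0, 0, 0, 0, 0, 0.027, 0, 0, 0, 0, 0, 0, 0.03, 0, 0, 0, 0, 0, 0, 0.035, 0, 0, 0, 0, 0, 0, 0.04, 0, 0, 0, 0, 0, 0, 0.05, 0, 0, 0, 0, 0, 0, 0.05, 0, 0, 0, 0, 0, 0])

```text
time: 30.1
position: [0.6198, 0.1434, 0.0938]
tcp_rot: [0.999, -0.038, 0.001, 0.0]
wrist_force: [-0.2, -0.3, -0.2]
gripper_width: 0.526
```

Call:
drive_tool(moves=[0.05, 0, 0, -0.005, 0, 0, 0, 0.05, 0, 0, -0.01, 0, 0, 0, 0.05, 0, 0, -0.02, 0, 0, 0, 0.05, 0, 0, -0.03, 0, 0, 0, 0.05, 0, 0, -0.03, 0, 0, 0, 0.05, 0, 0, -0.03, 0, 0, 0, 0.05, -0.01, 0.01, -0.02, 0, 0, 0, 0.05, -0.03, 0.03, -0.01, 0, 0, 0, 0.05, -0.03, 0.03, 0, 0, 0, 0, 0.05, -0.03, 0.03, 0, 0, 0, 0])

```text
time: 31.1
position: [0.5114, 0.0508, 0.2501]
tcp_rot: [0.999, -0.038, 0.002, 0.0]
wrist_force: [0.8, -0.5, 1.1]
gripper_width: 0.535
```

Call:
drive_tool(moves=[0.05, -0.03, 0.03, 0, 0, 0, 0, 0.05, -0.03, 0.03, 0, 0, 0, 0, 0.05, -0.03, 0.03, 0, 0, 0, 0, 0.05, -0.03, 0.03, 0, 0, 0, 0, 0.05, -0.02, 0.02, 0, 0, 0, 0, 0.05, 0, 0, 0, 0, 0, 0, 0.05, 0, 0, 0, 0, 0, 0, 0.05, 0, 0, 0, 0, 0, 0, 0.05, 0, 0, 0, 0, 0, 0, 0.05, 0, 0, 0, 0, 0, 0])

```text
time: 32.1
position: [0.3625, -0.0768, 0.2484]
tcp_rot: [0.999, -0.038, 0.001, -0.0]
wrist_force: [-0.5, -0.5, 0.4]
gripper_width: 0.533
```

```bash
python3 - <<'E'
from e import *
from rig import imaging
p0,r0,st=cur();print(p0,st["time"],st["wrist_force"])
T=imaging.snapshot("top");S=imaging.snapshot("side");pickle.dump(T,open("top9.pkl","wb"));pickle.dump(S,open("side9.pkl","wb"))
a=T["img"][100:230,155:295,::-1];b=S["img"][205:345,195:335,::-1]
cv2.imwrite("pics/c8.png",np.hstack([cv2.resize(a,(400,371),interpolation=cv2.INTER_CUBIC)[:371],cv2.resize(b,(371,371),interpolation=cv2.INTER_CUBIC)]))
for nm,s in (("T",T),("S",S)):
  print(nm,"fence",linefit(s,[-60,-100,78],[60,-100,78],4,-1),"bar outer edge",[linefit(s,[-70,-60,70],[70,-60,70],4,g) for g in (1,-1)])
E
```

```text
[ 0.36247271 -0.07681715  0.24835444] 32.1 [-0.48346819 -0.45677897  0.42940267]
T fence [-4.48, -0.1, 39.0, 0.59] bar outer edge [0, [6.14, -3.51, 9.0, 0.61]]
S fence [-4.66, 4.99, 31.0, 0.59] bar outer edge [[-4.49, 0.06, 40.0, 0.57], [-4.42, 5.6, 32.0, 0.61]]
```

View pics/c8.png

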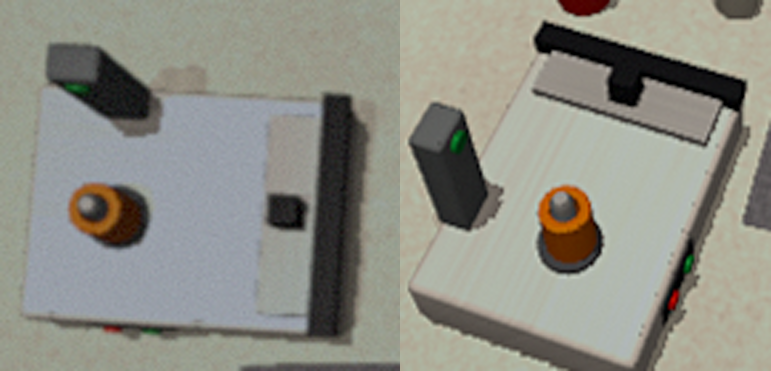

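The pictures show the sleeve home on its collar and the bar flush and parallel: fence −4.5°, bar −4.5°, apparent gap about 0.4 mm or less. It is centred, spanning rows 116–314 against the fence's 95–333. Handing in.

```bash
python3 -c "
from rig import order
print(order.sign_off())"
```

```text
the job is handed in; nothing more can be done
None
```

I handed the job in at about 32 s of the 67 s allowed, with the arm clear of everything. No verdict came back.

- **Sleeve:** I took the orange sleeve off the middle peg, slid it over the drive shaft and lowered it, still gripped, until it met the collar. Contact was about 11 N, at the expected height, and I let go only then. The last pictures show it on the collar with the shaft end showing through the top.
- **Bar:** I pushed the bar against the fence with about 12 N, lowered it to deck contact and released it. In the last pictures its edge and the fence are parallel, both at about −4.5°. The gap I estimate is 0.4 mm or less, which is within the noise, and the bar is centred along the fence to about 1 mm.
- **Disagreements:**
  - My early estimates of the slicer's angle ranged from −4.0° to −4.75°. I settled on −4.4° from edge fits.
  - The final edge fit of the bar in the top view failed, so its position rests on the side-view fit and on looking at the pictures.
- **Other objects:** The arm came near none of the other sleeves or counter items, and the white and green sleeves were on their pegs in the pictures taken after the orange one came off. I did not measure their positions again at the end.

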